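Clear the scrap from under the tube cutter's guard

TASK

Switch the little bench tube cutter off at the lever box beside it, pushing the lever right over to its far stop, before you disturb any scrap on its bed. Then get the three bits of scrap (a rusty tee piece and two short tube offcuts) out from under the fixed guard and into the low open metal bin at the end of the bed. Do not bang or lean on the guard, and leave the paste tin, oil bottle and cork jar where they are.

Things in the scene. Friction and masses are not known exactly. Their poses are not given: they have to be found in the camera images.
- cutter: Grey bench machine, fixed. Origin on the bench; x away from the operator, y left; yaw within 0.2 rad. In mm: steel bed y -125 to 125, x -45 to 60, top z = 85, 15 thick, on a narrower foot. Front lip (x -50 to -44) 7 above the bed; a ledge 12 high (x 60 to 80) runs along the back, then an upright plate at x = 80, up to z = 325. Both ends are open: scrap pushed past falls off.
- guard: Fixed hood of the cutter, same frame as cutter. It covers x -15 to 80 over the whole width; rim underside z = 300 (215 above the bed), top 345. Open below the rim at front and both ends. A tool pointing straight down cannot reach the scrap; one leaned back to the operator by 30 to 45 degrees can. Press it with no more than 20 N.
- bed_centre (a point): Point on the bed's top surface at x = 0, y = 0 of cutter; same axes.
- bin: Low open tray of bare aluminium, fixed, 200 (x) x 150 (y) x 55 high, walls and floor about 3 thick. Origin: centre of its underside. It stands at one end of the bed (left or right, it varies), its near wall tucked about 20 under the end of the bed; its axes are within 0.05 rad of the cutter's.
- tee: Rusty cast tee piece, loose, 44 x 48 x 25 high, 0.08 to 0.17 kg. Origin: centre of its underside; own y along the run (48). Starts under the guard on the bed, any yaw.
- stub_a: Short brown tube offcut lying flat, loose, 34 long (own y) x 11 x 11, about 12 g; it slides, it does not roll. Origin: centre of its underside. Starts under the guard on the bed, any yaw.
- stub_b: Second tube offcut, the same as stub_a.
- switch (a joint): Toggle lever of the switch box, rad: 0 = on (leaning 0.5 rad from upright towards the operator, the box's -x), 1.0 = off (leaning 0.5 rad to the box's +x, at its stop). Starts between 0 and 0.2. Light friction: it stays where it is left; about 1 to 2 N at the tip moves it.
- switch_tip (a point): Centre of the 26 mm ball at the tip of the switch lever, 80 mm from the lever's pivot.
- switch_base: Grey switch box on the bench to the right of the machine, fixed, 70 x 50 x 25 high. Origin: centre of its underside; x is the direction the lever is pushed to switch off; yaw within 0.4 rad. The lever's pivot is 22 mm straight above the origin, its axis along y.
- tin: Red closed paste tin, 104 x 154 x 45 high, loose, beside the end of the bed that has no bin. Origin: centre of its underside. Leave alone.
- oil_bottle: Oil bottle, 48 dia x 136 high, loose, standing at the left. Origin: centre of its underside. Leave alone.
- cork_jar: Jar with corks, 54 dia x 70 high, loose, standing at the right behind the switch box. Origin: centre of its underside. Leave alone.

How it is judged:
On the way:
1. the cutter is switched off (value of joint switch above 0.85 rad), for 0.2 s.
At the end, for the whole second after the job is handed in: All three bits of scrap lie at rest inside the bin (origin within its outline and less than 50 mm above the bench), the lever is off (above 0.85 rad), and tin, bottle and jar are within 30 mm of where they stood (x of tee in the frame of bin between -0.1 and 0.1 m and y of tee in the frame of bin between -0.075 and 0.075 m and z of each of tee, stub_a, stub_b in the frame of bin below 0.05 m and linear speed of each of tee, stub_a, stub_b below 0.03 m/s and x of stub_a in the frame of bin between -0.1 and 0.1 m and y of stub_a in the frame of bin between -0.075 and 0.075 m and x of stub_b in the frame of bin between -0.1 and 0.1 m and y of stub_b in the frame of bin between -0.075 and 0.075 m and value of joint switch above 0.85 rad and distance of each of tin, oil_bottle, cork_jar from where it was at the start of the episode below 0.03 m); the robot touches nothing.
It fails at once if scrap is moved more than 20 mm while the cutter is still switched on (value of joint switch below 0.8 rad and distance of any of tee, stub_a, stub_b from where it was at the start of the episode above 0.02 m).
It fails at once if the guard is pressed with more than 20 N (contact force between any of the arm, the fingers and guard above 20 N).
It fails at once if tin, bottle or jar is pushed more than 30 mm (distance of any of tin, oil_bottle, cork_jar from where it was at the start of the episode above 0.03 m).
It fails at once if bottle or jar is knocked over (angle between any of oil_bottle, cork_jar's own z axis and vertical above 0.6 rad).
It also fails if it takes over 72 s, if anything falls off the work surface, if the arm or the gripper's body presses on something with over 40 N, if the wrist force passes 120 N, or if a joint passes its speed limit or range.

ROBOT

A 6-joint arm with a two-finger parallel gripper is mounted at the origin on the work surface; the furniture and walls round the work are solid. World frame = base frame: x ahead of the robot, y to its left, z up, the work surface at z = 0. Lengths are in m, angles in rad, forces in N, time in s.
With the tool pointing down it reaches from about 0.35 to 0.85 m from the base axis. Payload 8.1 kg.
Tool frame: the origin (TCP) lies between the finger pads, 19 mm behind the fingertips; this is the grasp point; z points along the fingers, y is the line along which they close (so a half turn about z gives the same grasp; the last joint's range is limited). The gripper opens to 93 mm and grips with 3 to 60 N. Pads are 15 mm wide; open, the fingers measure 128 mm over their backs; the gripper's body (75 mm by 188 mm) begins 65 mm behind the grasp point.
Start: joints at [1.031, 0.13, 1.488, -0, 1.523, -0.085], TCP at [0.264, 0.539, 0.237] pointing down, gripper open.
Joint ranges: [-2.96, 2.96], [-0.89, 2.26], [0.02, 2.5], [-1.34, 4.48], [0, 2.73], [-2.66, 2.66]. Speed limits (rad/s): [2.39, 2.39, 2.79, 3.14, 3.14, 3.14].

INTERFACE

Orientations are given as a rotation vector (axis times angle).
In Python, from plant import status, eyes, robot gives the robot as it stands. The module is installed in compiled form; this text tells all that it offers.
- The arm moves only by the tool servo_tool, never from a script. Its argument "plan" is text: rows parted by semicolons, each of 4 numbers parted by spaces: the shift along the tool's x, y, z in m, then the turn about the tool's z in degrees. A call has 1 to 12 rows; each row is the pose to reach, as a shift and turn from the pose commanded when the call began, along the tool's axes at that moment; what a row does not reach only later rows make up. A row lasts 1/12 s, in which the tool goes at most 41.7 mm and 7.16 degrees, less where a joint would pass 70% of its speed; a pose out of reach is approached as far as the arm can. A call with a gripper value outside its range is refused whole. "grip" is the closure, from -1 (fully open) to 1 (shut), set as the call begins (left out, the last holds). The fingers move at their own pace and stop on an object; "grip_force" is the grip in N (left out, the last holds). Time passes only in rows, so rows that repeat a pose let the fingers close. It gives the time, the measured TCP pose, the force, the opening and the grip force at its end, in the units of the state.
- status.read_state(): the state, without advancing time (a new reading comes with each control period).
- eyes.read_camera(name): name is "side" or "top"; returns a dict with "image" (420x560x3 uint8, blue, green, red), "fovy" (degrees; the focal length in pixels is half the picture's height over the tangent of half this angle, whatever the lens; pixels are square), "cx", "cy" (the principal point, pixels), "k1" (the pictures are not rectified: a ray, as slopes to the right and down, at radius r is drawn at 1 + k1 r^2 times it, then the intrinsics apply), "world_from_camera" (4x4, takes a point from camera to world coordinates). Camera axes: x right, y down, z forward; pixel columns grow to the right and rows downward; lengths in m; the calibration is good to about 2 mm. A picture is of the moment at which its call begins. There is no depth.
- robot.close_job(): hands the job in; it is judged then, once.
The state is a dict: "t": time; "q": joint angles; "dq": joint speeds; "joint_torque": joint torques, N m; "tool_pos": TCP position; "orientation": TCP orientation; "force": force on the tool from outside, world axes, zero at the start; "wrist_torque": the same for the moment, N m; "opening": finger opening in m; "gripper_force": force on a finger pad.
Only numpy, scipy, OpenCV 4.12 (cv2) and the standard library are available. Lean on these libraries where they do the work, as an engineer would, in place of code of your own. Each camera call takes 0.05 s, during which the arm holds its last target. There are 200 camera calls.

## Working session

There is one attempt and no reset: what is moved stays moved. The work goes in short steps, Python scripts to look and compute and a tool call to move; the robot and the scene stay as the last step left them, time stands still between calls to the robot, and variables do not carry over. Pictures are saved under pics/ and viewed, at most 10 in all, crops included, and the job is handed in when it is done.

Besides the shell and the picture viewer there is one more tool, called as name(argument=value, ...) on one line, values as JSON. servo_tool: Moves the arm, as the interface text tells. Its arguments: {"type":"object","properties":{"plan":{"type":"string"},"grip":{"type":"number"},"grip_force":{"type":"number"}},"required":["plan"]}

```bash
mkdir -p pics; cat > h.py <<'E'
import numpy as np, cv2
from plant import status, eyes, robot
from scipy.spatial.transform import Rotation as R
def cam(n):
    return eyes.read_camera(n)
def ray(c,u,v):
    f=210/np.tan(np.radians(c["fovy"])/2)
    d=np.array([(u-c["cx"])/f,(v-c["cy"])/f]); s=d.copy()
    for _ in range(30): s=d/(1+c["k1"]*(s@s))
    T=np.array(c["world_from_camera"]); return T[:3,3],T[:3,:3]@np.array([s[0],s[1],1])
def plane(c,u,v,z):
    o,d=ray(c,u,v); return o+d*(z-o[2])/d[2]
def tri(c1,p1,c2,p2):
    o1,d1=ray(c1,*p1);o2,d2=ray(c2,*p2)
    a=np.linalg.lstsq(np.c_[d1,-d2],o2-o1,rcond=None)[0]
    A=o1+a[0]*d1;B=o2+a[1]*d2; return (A+B)/2,np.linalg.norm(A-B)
def proj(c,P):
    f=210/np.tan(np.radians(c["fovy"])/2)
    T=np.array(c["world_from_camera"]);p=T[:3,:3].T@(np.array(P)-T[:3,3]);s=p[:2]/p[2]
    s=s*(1+c["k1"]*(s@s)); return s*f+[c["cx"],c["cy"]]
E
python3 - <<'E'
from h import *
np.set_printoptions(precision=3,suppress=True)
for n in("side","top"):
    c=cam(n);cv2.imwrite(f"pics/{n}0.png",c["image"]);print(n,c["fovy"],c["cx"],c["cy"],c["k1"]);print(np.array(c["world_from_camera"]))
print(status.read_state())
E
```

```text
side 42.88948117038111 278.0454410091104 217.38651351016995 -0.0987353567565437
[[-0.996  0.065 -0.059  0.64 ]
 [ 0.086  0.556 -0.827  1.114]
 [-0.021 -0.829 -0.559  0.871]
 [ 0.     0.     0.     1.   ]]
top 57.958128982164915 275.66990946721324 209.0047420776268 -0.04695755194490886
[[ 0.013 -0.981  0.192  0.305]
 [-1.    -0.013  0.004 -0.002]
 [-0.001 -0.192 -0.981  1.281]
 [ 0.     0.     0.     1.   ]]
{'t': 0.1, 'q': array([ 1.031,  0.131,  1.489, -0.   ,  1.523, -0.085]), 'dq': array([-0.   , -0.002, -0.001,  0.   , -0.001,  0.001]), 'joint_torque': array([  0.001, -56.134, -49.31 ,   0.077,   0.029,  -0.   ]), 'tool_pos': array([0.263, 0.539, 0.236]), 'orientation': array([-0.708, -3.06 ,  0.002]), 'force': array([ 0.017, -0.664,  0.108]), 'wrist_torque': array([-0.014,  0.012, -0.024]), 'gripper_force': 0.0, 'opening': 0.09292783852496844}
```

View pics/side0.png

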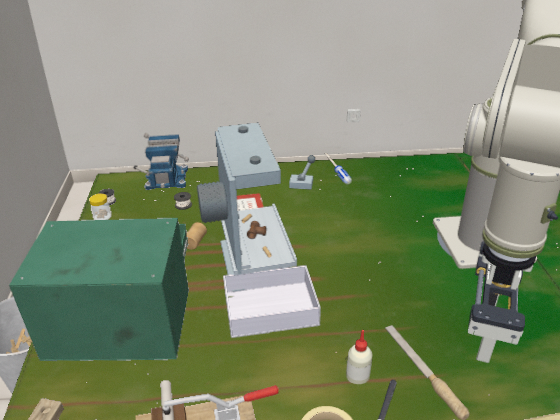

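View pics/top0.png

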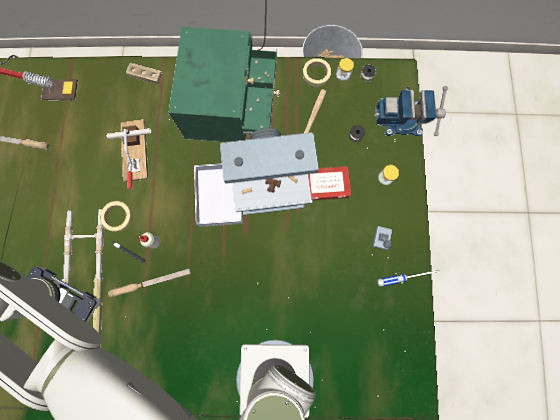

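The side view shows the bin on the left end (+y). The tee is near (257,230), the stubs near (247,217) and (268,252), and the lever ball near (311,158). The top view shows the switch box at (383,238), the tin at (330,183), the jar at (390,175) and the bottle at (148,240).

```bash
python3 - <<'E'
from h import *
np.set_printoptions(precision=3,suppress=True)
s=cv2.imread("pics/side0.png");t=cv2.imread("pics/top0.png")
cv2.imwrite("pics/s1.png",cv2.resize(s[130:340,195:335],None,fx=2.8,fy=2.8,interpolation=cv2.INTER_CUBIC)[:590])
cv2.imwrite("pics/t1.png",cv2.resize(t[125:260,185:410],None,fx=3.5,fy=3.5,interpolation=cv2.INTER_CUBIC))
cs,ct=cam("side"),cam("top")
for n,c,im,(y0,y1,x0,x1) in(("side",cs,s,(195,275,228,290)),("top",ct,t,(170,212,235,310))):
    h=cv2.cvtColor(im,cv2.COLOR_BGR2HSV).astype(int); m=((h[...,1]>70)&(h[...,0]<25)).astype(np.uint8)
    q=np.zeros_like(m);q[y0:y1,x0:x1]=m[y0:y1,x0:x1]
    k,l,st,ce=cv2.connectedComponentsWithStats(q)
    for i in range(1,k):
        if st[i,4]>8:
            r=cv2.minAreaRect(np.argwhere(l==i)[:,::-1].astype(np.float32))
            print(n,st[i],ce[i],"z=.09:",plane(c,*ce[i],.092),r)
E
```

```text
side [237 195  27  13 145] [252.669 198.938] z=.09: [ 0.62  -0.138  0.092] ((250.0, 201.0), (12.0, 26.0), 90.0)
side [242 214   9   9  33] [246.121 217.939] z=.09: [ 0.641 -0.046  0.092] ((246.2500457763672, 217.7500457763672), (2.8284268379211426, 10.60660171508789), 45.0)
side [247 221  19  17 189] [255.529 229.508] z=.09: [0.619 0.009 0.092] ((256.72412109375, 230.68966674804688), (16.341190338134766, 17.45536231994629), 21.801406860351562)
side [263 247   8  10  36] [266.5   251.278] z=.09: [0.598 0.102 0.092] ((266.47296142578125, 251.16213989257812), (10.811030387878418, 3.138685941696167), 54.46232223510742)
top [308 174   2  10  13] [308.769 177.692] z=.09: [ 0.643 -0.104  0.092] ((308.5, 178.5), (9.0, 1.0), 90.0)
top [289 176   8   7  24] [292.75  178.375] z=.09: [ 0.64  -0.052  0.092] ((292.9800109863281, 178.36000061035156), (9.199999809265137, 2.6000001430511475), 36.869895935058594)
top [266 179  15  13 108] [272.509 183.917] z=.09: [0.62  0.014 0.092] ((272.058837890625, 185.26470947265625), (13.824529647827148, 12.12678050994873), 14.03624439239502)
top [242 189  10   4  23] [246.391 190.478] z=.09: [0.597 0.098 0.092] ((246.50003051757812, 190.50001525878906), (2.1828207969665527, 9.45888900756836), 75.96376037597656)
```

View pics/s1.png

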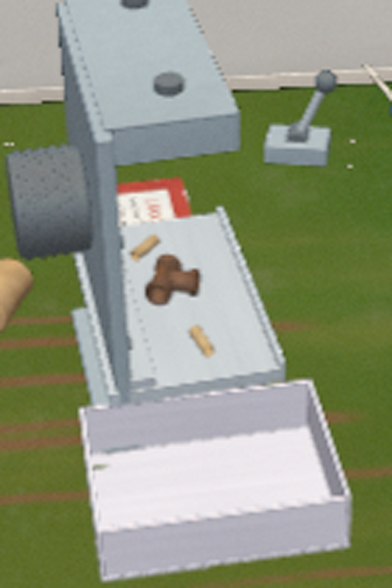

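View pics/t1.png

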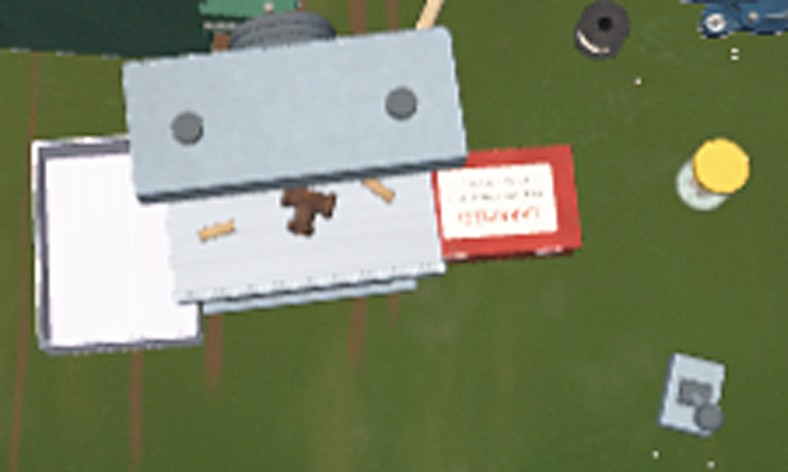

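The crops show both stubs and the tee clear of each other. The lip corners are at (178,303) and (444,272) in the top crop. The ball is at (708,417) in the top crop and (326,82) in the side crop.

```bash
python3 - <<'E'
from h import *
np.set_printoptions(precision=3,suppress=True)
cs,ct=cam("side"),cam("top")
T=lambda x,y:(x/3.5+185,y/3.5+125)
S=lambda x,y:(x/2.8+195,y/2.8+130)
print("ball",tri(ct,T(708,417),cs,S(326,82)))
print("box",[plane(ct,*T(*p),.025)[:2] for p in((675,352),(725,365),(712,438),(660,425))])
a=plane(ct,*T(178,303),.092);b=plane(ct,*T(444,272),.092);print("lip",a,b,np.linalg.norm(a-b))
d=(a-b)/np.linalg.norm(a-b);yaw=np.arctan2(-d[0],d[1]);x=np.array([np.cos(yaw),np.sin(yaw),0]);C=(a+b)/2+.05*x;print("yaw",yaw,"centre",C)
print("guard front corners",[plane(ct,*T(*p),.345)[:2] for p in((140,190),(466,158),(125,65),(445,28))])
print("guard front pred",C-.015*x+.125*d,C-.015*x-.125*d)
print("bin",[plane(ct,*T(*p),.055)[:2] for p in((33,143),(45,352),(200,342))])
print("jar",plane(ct,*T(720,165),.07),"bottle",plane(ct,148,240,.06),"tin",[plane(ct,*T(*p),.045)[:2] for p in((573,147),(581,246),(442,258))])
for p in((.64,-.049),(.62,.012),(.598,.10)):
    v=np.array([*p,0])-C;print("cutter frame",v@x,v@d)
E
```

```text
ball (array([ 0.428, -0.351,  0.091]), np.float64(0.0026374659705417224))
box [array([ 0.499, -0.341]), array([ 0.487, -0.389]), array([ 0.417, -0.373]), array([ 0.428, -0.324])]
lip [0.528 0.13  0.092] [ 0.56  -0.113  0.092] 0.24486921074627155
yaw 0.13125078736716353 centre [0.593 0.015 0.092]
guard front corners [array([0.564, 0.132]), array([ 0.591, -0.106]), array([0.66 , 0.147]), array([ 0.693, -0.091])]
guard front pred [0.562 0.137 0.092] [ 0.595 -0.111  0.092]
bin [array([0.69 , 0.279]), array([0.486, 0.257]), array([0.498, 0.112])]
jar [ 0.672 -0.379  0.07 ] bottle [0.436 0.416 0.06 ] tin [array([ 0.696, -0.244]), array([ 0.597, -0.249]), array([ 0.583, -0.116])]
cutter frame 0.03794961706607297 -0.06926342478134942
cutter frame 0.026104968311496207 -0.006170601925808201
cutter frame 0.015811127007694797 0.08395174175883058
```

servo_tool(plan="0 0 -0.04 0; 0 0.02 -0.08 0; 0 0.04 -0.12 0; 0 0.06 -0.16 0; 0 0.08 -0.2 0; 0 0.10 -0.24 0; 0 0.12 -0.28 0; 0 0.14 -0.32 0; 0 0.17 -0.34 0; 0 0.2 -0.36 0; 0 0.23 -0.38 0; 0 0.26 -0.4 0", grip=1)

```text
t: 1.3
tool_pos: [0.3238, 0.6616, 0.5299]
orientation: [0.707, 3.056, 0.034]
force: [0.4, 0.1, -0.6]
opening: 0.0178
gripper_force: 0.0
```

```bash
cat > st.py <<'E'
from h import *
np.set_printoptions(precision=3,suppress=True)
s=status.read_state();print(s["t"],"q",s["q"],"pos",s["tool_pos"],"f",s["force"]);print(R.from_rotvec(s["orientation"]).as_matrix())
E
python3 st.py
```

```text
1.3 q [ 1.045  0.823  0.026  0.003  2.27  -0.069] pos [0.324 0.662 0.53 ] f [ 0.434  0.106 -0.58 ]
[[-0.898  0.439  0.009]
 [ 0.439  0.898  0.02 ]
 [ 0.001  0.022 -1.   ]]
```

servo_tool(plan="0 0.04 0 0; 0 0.08 0 0; 0 0.12 0 0; 0 0.16 0 0; 0 0.2 0 0; 0 0.2 0 0")

```text
t: 1.8
tool_pos: [0.3486, 0.7126, 0.4743]
orientation: [0.704, 3.044, 0.102]
force: [-0.5, 0.5, 0.7]
opening: 0.0007
gripper_force: 0.0
```

```bash
python3 st.py
```

```text
1.8 q [ 1.049  0.9    0.024  0.005  2.151 -0.064] pos [0.349 0.713 0.474] f [-0.456  0.505  0.677]
[[-0.898  0.438  0.029]
 [ 0.439  0.896  0.06 ]
 [ 0.     0.067 -0.998]]
```

servo_tool(plan="0 0.5 -0.3 0; 0 0.5 -0.3 0; 0 0.5 -0.3 0; 0 0.5 -0.3 0; 0 0.5 -0.3 0; 0 0.5 -0.3 0; 0 0.5 -0.3 0; 0 0.5 -0.3 0; 0 0.5 -0.3 0; 0 0.5 -0.3 0")

```text
t: 2.63
tool_pos: [0.3518, 0.7193, 0.4841]
orientation: [0.702, 3.034, 0.158]
force: [-0.2, 0.5, -0.6]
opening: 0.0005
gripper_force: 0.0
```

```bash
python3 st.py
```

```text
2.6333 q [ 1.049  0.889  0.023  0.008  2.126 -0.063] pos [0.352 0.719 0.484] f [-0.213  0.463 -0.585]
[[-0.898  0.437  0.046]
 [ 0.439  0.894  0.093]
 [ 0.     0.104 -0.995]]
```

servo_tool(plan="0 -0.04 0 0; 0 -0.08 0 0; 0 -0.12 0 0")

```text
t: 2.88
tool_pos: [0.3308, 0.675, 0.4808]
orientation: [0.702, 3.035, 0.155]
force: [0.5, 0.4, 1.8]
opening: 0.0003
gripper_force: 0.0
```

```bash
python3 st.py
```

```text
2.8833 q [ 1.043  0.562  0.517  0.008  1.961 -0.069] pos [0.331 0.675 0.481] f [0.484 0.411 1.843]
[[-0.898  0.437  0.044]
 [ 0.439  0.894  0.091]
 [ 0.     0.102 -0.995]]
```

servo_tool(plan="-0.49 -0.886 -0.09 0;-0.49 -0.886 -0.09 0;-0.49 -0.886 -0.09 0;-0.49 -0.886 -0.09 0;-0.49 -0.886 -0.09 0;-0.49 -0.886 -0.09 0;-0.49 -0.886 -0.09 0;-0.49 -0.886 -0.09 0;-0.49 -0.886 -0.09 0;-0.49 -0.886 -0.09 0;-0.49 -0.886 -0.09 0;-0.49 -0.886 -0.09 0")

```text
t: 3.88
tool_pos: [0.3538, 0.1793, 0.4829]
orientation: [0.701, 3.033, 0.159]
force: [0.3, -0.6, -0.9]
opening: 0.0002
gripper_force: 0.0
```

```bash
cat >> st.py <<'E'
import sys
if len(sys.argv)>3:
    M=R.from_rotvec(s["orientation"]).as_matrix();print("shift",M.T@(np.array(list(map(float,sys.argv[1:4])))-s["tool_pos"]))
E
python3 st.py .379 -.34 .3
```

```text
3.8833 q [ 0.268 -0.449  1.562  0.084  1.957 -0.814] pos [0.354 0.179 0.483] f [ 0.318 -0.563 -0.889]
[[-0.899  0.436  0.047]
 [ 0.439  0.894  0.094]
 [-0.001  0.105 -0.995]]
shift [-0.25  -0.472  0.135]
```

servo_tool(plan="-0.25 -0.472 0.02 0;-0.25 -0.472 0.02 0;-0.25 -0.472 0.02 -6;-0.25 -0.472 0.02 -12;-0.25 -0.472 0.05 -18;-0.25 -0.472 0.05 -24;-0.25 -0.472 0.07 -30;-0.25 -0.472 0.09 -34;-0.25 -0.472 0.11 -34;-0.25 -0.472 0.135 -34;-0.25 -0.472 0.135 -34;-0.25 -0.472 0.135 -34")

```text
t: 4.88
tool_pos: [0.3738, -0.2431, 0.3527]
orientation: [-0.213, 3.078, 0.138]
force: [0.3, -0.4, 0.9]
opening: 0.0007
gripper_force: 0.0
```

```bash
python3 st.py .375 -.339 .092
```

```text
4.8833 q [-0.772 -0.294  1.686  0.101  1.78  -2.462] pos [ 0.374 -0.243  0.353] f [ 0.334 -0.434  0.864]
[[-0.989 -0.14   0.047]
 [-0.135  0.987  0.092]
 [-0.059  0.085 -0.995]]
shift [ 0.027 -0.117  0.25 ]
```

servo_tool(plan="0.027 -0.117 0.06 0;0.027 -0.117 0.06 0;0.027 -0.117 0.06 0;0.027 -0.117 0.1 0;0.027 -0.117 0.14 0;0.027 -0.117 0.18 0;0.027 -0.117 0.22 0;0.027 -0.117 0.25 0;0.027 -0.117 0.25 0;0.027 -0.117 0.25 0")

```text
t: 5.72
tool_pos: [0.3744, -0.3357, 0.092]
orientation: [-0.214, 3.081, 0.144]
force: [0.4, -0.6, 0.5]
opening: 0.0002
gripper_force: 0.0
```

```bash
python3 st.py .475 -.360 .094; python3 -c "
from h import *
c=cam('side');cv2.imwrite('pics/s2.png',cv2.resize(c['image'][100:260,220:400],None,fx=3,fy=3))"
```

```text
5.7167 q [-0.9    0.027  1.875  0.098  1.289 -2.639] pos [ 0.374 -0.336  0.092] f [ 0.394 -0.551  0.468]
[[-0.989 -0.14   0.043]
 [-0.136  0.986  0.096]
 [-0.056  0.089 -0.994]]
shift [-0.096 -0.038 -0.   ]
```

View pics/s2.png

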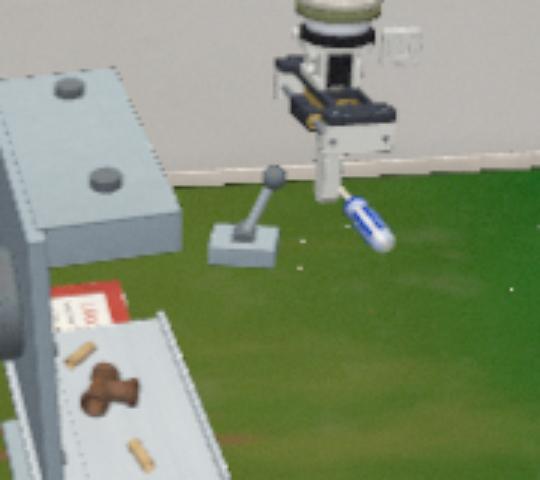

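The fingers stand behind the lever ball (ball at (275,178) in the crop), ready to push.

servo_tool(plan="-0.01 -0.003 0 2;-0.02 -0.007 0 4;-0.03 -0.012 0 6;-0.04 -0.016 0 8;-0.05 -0.02 0 10;-0.06 -0.024 0 10;-0.07 -0.028 0 10;-0.08 -0.032 0 10;-0.09 -0.035 0 10;-0.096 -0.038 0 10;-0.096 -0.038 0 10")

```text
t: 6.68
tool_pos: [0.4746, -0.3635, 0.0985]
orientation: [0.055, 3.097, 0.141]
force: [-13.9, -2.2, 3.6]
opening: 0.0006
gripper_force: 7.0
```

```bash
python3 st.py .481 -.360 .094; python3 -c "
from h import *
c=cam('side');cv2.imwrite('pics/s3.png',cv2.resize(c['image'][100:260,220:400],None,fx=3,fy=3))"
```

```text
6.6833 q [-0.796  0.254  1.612  0.097  1.312 -2.358] pos [ 0.475 -0.363  0.098] f [-13.906  -2.21    3.592]
[[-0.999  0.033  0.043]
 [ 0.037  0.995  0.09 ]
 [-0.039  0.092 -0.995]]
shift [-0.006  0.003  0.005]
```

View pics/s3.png

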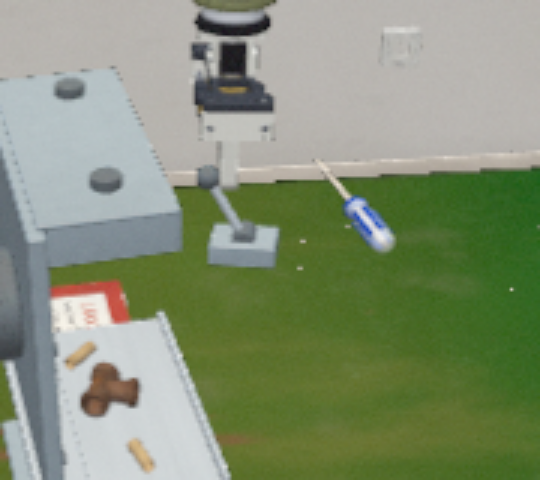

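servo_tool(plan="0.02 0 0 0;0.05 0 0 0;0.06 0 -0.04 0;0.06 0 -0.08 0;0.06 0 -0.12 0;0.05 0.03 -0.15 0;0.03 0.06 -0.18 0;0.02 0.09 -0.21 0;0.01 0.12 -0.24 0;0 0.15 -0.27 0;0 0.17 -0.3 0;-0.01 0.19 -0.33 0")

```text
t: 7.73
tool_pos: [0.4758, -0.203, 0.4455]
orientation: [0.054, 3.089, 0.141]
force: [0.3, -1.0, 0.3]
opening: 0.0007
gripper_force: 0.0
```

servo_tool(plan="-0.04 0.2 -0.28 0;-0.04 0.2 -0.28 0;-0.04 0.2 -0.28 0;-0.04 0.2 -0.28 0;-0.04 0.2 -0.28 0;-0.04 0.2 -0.28 0;-0.04 0.2 -0.28 0;-0.04 0.2 -0.28 0;-0.04 0.2 -0.28 0;-0.04 0.2 -0.28 0")

```text
t: 8.57
tool_pos: [0.5075, -0.0319, 0.7435]
orientation: [0.054, 3.086, 0.142]
force: [1.2, -0.0, 0.2]
opening: 0.0005
gripper_force: 0.0
```

```bash
python3 st.py .481 -.360 .094
```

```text
8.5667 q [-0.236  0.459  0.056  0.193  2.587 -1.605] pos [ 0.507 -0.032  0.744] f [ 1.25  -0.01   0.188]
[[-0.998  0.032  0.053]
 [ 0.037  0.995  0.091]
 [-0.05   0.093 -0.994]]
shift [ 0.047 -0.388  0.615]
```

servo_tool(plan="-0.2 0 0 0;-0.2 0 0 0")

```text
t: 8.73
tool_pos: [0.566, -0.0328, 0.7065]
orientation: [0.056, 3.08, 0.147]
force: [1.3, -1.6, -1.2]
opening: 0.0004
gripper_force: 0.0
```

servo_tool(plan="-0.2 0 0 0;-0.2 0 0 0")

```text
t: 8.9
tool_pos: [0.6155, -0.0328, 0.6765]
orientation: [0.057, 3.053, 0.144]
force: [-0.3, -0.5, -1.1]
opening: 0.0009
gripper_force: 0.0
```

servo_tool(plan="0 0 -0.2 0;0 0 -0.2 0")

```text
t: 9.07
tool_pos: [0.5786, -0.0366, 0.7088]
orientation: [0.059, 3.04, 0.147]
force: [-0.9, -0.4, 1.1]
opening: 0.0006
gripper_force: 0.0
```

servo_tool(plan="0 0 -0.2 0;0 0 -0.2 0")

```text
t: 9.23
tool_pos: [0.5365, -0.039, 0.7456]
orientation: [0.059, 3.01, 0.143]
force: [-0.7, -0.4, 0.2]
opening: 0.0006
gripper_force: 0.0
```

```bash
python3 st.py .481 -.360 .094
```

```text
9.2333 q [-0.249  0.482  0.022  0.21   2.523 -1.602] pos [ 0.537 -0.039  0.746] f [-0.747 -0.395  0.193]
[[-0.991  0.033  0.129]
 [ 0.045  0.995  0.092]
 [-0.126  0.097 -0.987]]
shift [ 0.122 -0.384  0.607]
```

servo_tool(plan="0 0 -0.2 0")

```text
t: 9.32
tool_pos: [0.5174, -0.0406, 0.7613]
orientation: [0.06, 2.993, 0.143]
force: [0.3, -0.0, -0.5]
opening: 0.0003
gripper_force: 0.0
```

servo_tool(plan="0 0 -0.2 0")

```text
t: 9.4
tool_pos: [0.4971, -0.042, 0.7774]
orientation: [0.061, 2.974, 0.142]
force: [-0.1, -0.0, 0.3]
opening: 0.0009
gripper_force: 0.0
```

servo_tool(plan="-0.1 0 -0.2 0;-0.1 0 -0.2 0")

```text
t: 9.57
tool_pos: [0.4879, -0.0441, 0.7892]
orientation: [0.063, 2.946, 0.14]
force: [-0.2, 0.7, -0.3]
opening: 0.0005
gripper_force: 0.0
```

servo_tool(plan="-0.1 0 -0.2 0;-0.1 0 -0.2 0")

```text
t: 9.73
tool_pos: [0.4804, -0.0467, 0.798]
orientation: [0.064, 2.924, 0.142]
force: [-0.4, -0.1, -0.7]
opening: 0.0003
gripper_force: 0.0
```

servo_tool(plan="-0.2 0 -0.1 0;-0.2 0 -0.1 0")

```text
t: 9.9
tool_pos: [0.5118, -0.048, 0.7886]
orientation: [0.066, 2.899, 0.14]
force: [1.3, -0.1, -0.0]
opening: 0.0006
gripper_force: 0.0
```

servo_tool(plan="-0.2 0 -0.1 0;-0.2 0 -0.1 0;-0.2 0 -0.1 0;-0.2 0 -0.1 0")

```text
t: 10.23
tool_pos: [0.5567, -0.0497, 0.7704]
orientation: [0.066, 2.875, 0.141]
force: [-0.1, 0.3, -0.7]
opening: 0.0002
gripper_force: 0.0
```

```bash
python3 st.py .481 -.360 .094
```

```text
10.2333 q [-0.284  0.45   0.022  0.245  2.424 -1.604] pos [ 0.557 -0.05   0.77 ] f [-0.112  0.345 -0.678]
[[-0.965  0.033  0.261]
 [ 0.058  0.994  0.09 ]
 [-0.257  0.102 -0.961]]
shift [ 0.229 -0.38   0.602]
```

servo_tool(plan="0 0 -0.2 0;0 0 -0.2 0")

```text
t: 10.4
tool_pos: [0.5126, -0.0522, 0.7992]
orientation: [0.067, 2.856, 0.142]
force: [-0.7, -0.3, 1.1]
opening: 0.0003
gripper_force: 0.0
```

servo_tool(plan="0 0 -0.2 0;0 0 -0.2 0")

```text
t: 10.57
tool_pos: [0.4661, -0.0536, 0.8277]
orientation: [0.068, 2.829, 0.138]
force: [-0.2, -0.9, 0.3]
opening: 0.0002
gripper_force: 0.0
```

servo_tool(plan="-0.2 0 -0.05 0;-0.2 0 -0.05 0")

```text
t: 10.73
tool_pos: [0.5076, -0.0546, 0.817]
orientation: [0.07, 2.8, 0.135]
force: [-0.3, 0.0, -0.2]
opening: 0.0004
gripper_force: 0.0
```

servo_tool(plan="-0.2 0 -0.05 0;-0.2 0 -0.05 0")

```text
t: 10.9
tool_pos: [0.5484, -0.0558, 0.8035]
orientation: [0.071, 2.777, 0.136]
force: [-0.6, 0.2, 0.9]
opening: 0.0005
gripper_force: 0.0
```

servo_tool(plan="0 0 -0.2 0;0 0 -0.2 0")

```text
t: 11.07
tool_pos: [0.5021, -0.0585, 0.829]
orientation: [0.072, 2.764, 0.14]
force: [-1.7, 0.2, 1.3]
opening: 0.0004
gripper_force: 0.0
```

servo_tool(plan="-0.2 0 -0.2 0;-0.2 0 -0.2 0")

```text
t: 11.23
tool_pos: [0.5014, -0.0591, 0.8406]
orientation: [0.073, 2.724, 0.132]
force: [0.1, -1.2, 0.7]
opening: 0.0005
gripper_force: 0.0
```

servo_tool(plan="-0.2 0 -0.2 0;-0.2 0 -0.2 0")

```text
t: 11.4
tool_pos: [0.5049, -0.0612, 0.847]
orientation: [0.074, 2.695, 0.132]
force: [-0.1, -0.2, 0.0]
opening: 0.0005
gripper_force: 0.0
```

```bash
python3 st.py .481 -.360 .094
```

```text
11.4 q [-0.394  0.319  0.022  0.356  2.382 -1.599] pos [ 0.505 -0.061  0.847] f [-0.12  -0.151  0.008]
[[-0.902  0.031  0.43 ]
 [ 0.073  0.994  0.081]
 [-0.424  0.105 -0.899]]
shift [ 0.319 -0.377  0.643]
```

servo_tool(plan="-0.2 0 -0.2 0;-0.2 0 -0.2 0")

```text
t: 11.57
tool_pos: [0.5051, -0.0628, 0.8557]
orientation: [0.075, 2.665, 0.131]
force: [-0.6, 0.8, -0.2]
opening: 0.0001
gripper_force: 0.0
```

servo_tool(plan="-0.2 0 -0.2 0;-0.2 0 -0.2 0")

```text
t: 11.73
tool_pos: [0.5036, -0.0644, 0.8653]
orientation: [0.077, 2.633, 0.128]
force: [-0.7, 0.4, 0.3]
opening: 0.0004
gripper_force: 0.0
```

servo_tool(plan="-0.2 0 -0.2 0;-0.2 0 -0.2 0")

```text
t: 11.9
tool_pos: [0.501, -0.066, 0.8755]
orientation: [0.078, 2.602, 0.126]
force: [-0.5, 0.1, 0.8]
opening: 0.0005
gripper_force: 0.0
```

servo_tool(plan="-0.2 0 -0.2 0;-0.2 0 -0.2 0")

```text
t: 12.07
tool_pos: [0.4973, -0.0675, 0.886]
orientation: [0.079, 2.571, 0.125]
force: [-0.5, 0.2, 0.3]
opening: 0.0004
gripper_force: 0.0
```

servo_tool(plan="-0.2 0 -0.2 0;-0.2 0 -0.2 0")

```text
t: 12.23
tool_pos: [0.4925, -0.0691, 0.897]
orientation: [0.081, 2.539, 0.123]
force: [0.5, 1.0, 0.3]
opening: 0.0002
gripper_force: 0.0
```

servo_tool(plan="-0.2 0 -0.2 0;-0.2 0 -0.2 0")

```text
t: 12.4
tool_pos: [0.4865, -0.0707, 0.9084]
orientation: [0.082, 2.507, 0.121]
force: [-0.1, 0.7, 0.6]
opening: 0.0005
gripper_force: 0.0
```

```bash
python3 st.py .42 0 .40
```

```text
12.4 q [-0.511  0.234  0.023  0.479  2.284 -1.589] pos [ 0.487 -0.071  0.908] f [-0.081  0.706  0.63 ]
[[-0.806  0.03   0.591]
 [ 0.087  0.994  0.068]
 [-0.585  0.106 -0.804]]
shift [0.357 0.014 0.374]
```

```bash
cat > m.py <<'E'
from h import *
import sys
np.set_printoptions(precision=4,suppress=True)
X=np.array([.9914,.1309]);D=np.array([-.1309,.9914]);C=np.array([.593,.015])
def w(x,y,z): return np.r_[C+x*X+y*D,z]
def cut(p): v=np.array(p)[:2]-C; return np.array([v@X,v@D,p[2] if len(p)>2 else 0])
def go(x,y,z):
    s=status.read_state();M=R.from_rotvec(s["orientation"]).as_matrix()
    print("t",s["t"],"cut",cut(s["tool_pos"]),"f",s["force"],"open",s["opening"],"q",s["q"]);print("axes cut",[(cut(np.r_[M[:2,i]+C,M[2,i]])) for i in range(3)])
    print("shift",M.T@(w(x,y,z)-s["tool_pos"]))
if __name__=="__main__": go(*map(float,sys.argv[1:4]))
E
python3 - <<'E'
from m import *
s=cv2.imread("pics/side0.png");t=cv2.imread("pics/top0.png")
cs,ct=cam("side"),cam("top")
for n,c,im,(y0,y1,x0,x1) in(("side",cs,s,(205,275,228,290)),("top",ct,t,(170,212,235,307))):
    h=cv2.cvtColor(cv2.resize(im,None,fx=4,fy=4,interpolation=cv2.INTER_CUBIC),cv2.COLOR_BGR2HSV).astype(int); m=((h[...,1]>60)&(h[...,0]<25)).astype(np.uint8)
    q=np.zeros_like(m);q[4*y0:4*y1,4*x0:4*x1]=m[4*y0:4*y1,4*x0:4*x1]
    k,l,st,ce=cv2.connectedComponentsWithStats(q)
    for i in range(1,k):
        if st[i,4]>150:
            P=np.array([cut(plane(c,(u+.5)/4-.5,(v+.5)/4-.5,.092 if st[i,4]<1200 else .098))[:2] for v,u in np.argwhere(l==i)])*1000
            r=cv2.minAreaRect(P.astype(np.float32));cc=np.cov((P-P.mean(0)).T);e,V=np.linalg.eigh(cc)
            print(n,st[i,4],"mean",P.mean(0),"rect",r,"axis",V[:,1],np.sqrt(e))
            if st[i,4]>1200:
                o=P.min(0);g=np.zeros((20,20),int)
                for p in P: a,b=((p-o)//4).astype(int); g[min(a,19),min(b,19)]=1
                print(o);print("\n".join("".join(".#"[v] for v in row[::-1]) for row in g[::-1]))
E
python3 m.py -.115 .084 .268
```

```text
side 281 mean [  -6.0238 -115.574 ] rect ((-5.639445781707764, -114.77143096923828), (13.694499969482422, 18.81194305419922), 75.67044830322266) axis [-0.9692  0.2464] [3.9426 5.0174]
side 586 mean [ 39.3898 -66.9887] rect ((39.294715881347656, -67.1689453125), (42.708839416503906, 12.4758939743042), 44.88956069946289) axis [0.6572 0.7537] [ 3.2774 11.2186]
side 3052 mean [26.5035 -0.9178] rect ((22.297317504882812, -0.47472381591796875), (74.29804229736328, 45.169715881347656), 66.6778793334961) axis [0.3138 0.9495] [11.5991 17.4929]
[  0.5875 -41.4341]
....................
....................
....................
....................
....................
....................
....................
...######...........
..########..........
.###########........
.##############.....
.#################..
...#################
.....###############
.....###############
.....###############
...###############..
...##########.......
...##########.......
......#######.......
side 654 mean [15.8238 85.4825] rect ((16.00665855407715, 85.617431640625), (10.405418395996094, 42.77537155151367), 10
[... 624 characters left out ...]
....
........######......
........#########...
........############
........############
..........##########
..........##########
..........#########.
.........######..##.
........######......
.........#####......
..........####......
top 417 mean [15.3053 81.3726] rect ((15.37542724609375, 81.47709655761719), (9.320570945739746, 32.17290115356445), 10.408467292785645) axis [-0.1753  0.9845] [2.5302 9.176 ]
t 12.5 cut [-0.1174 -0.0709  0.9083] f [-0.2647  0.7753 -0.1999] open 0.00036311731972629653 q [-0.5102  0.234   0.0227  0.4776  2.2859 -1.5895]
axes cut [array([-0.7883,  0.192 , -0.5846]), array([0.1606, 0.9813, 0.1058]), array([ 0.594 , -0.0105, -0.8044])]
shift [0.4022 0.0847 0.5148]
```

servo_tool(plan="0.4022 0.0847 0.5148 -2;0.4022 0.0847 0.5148 -4;0.4022 0.0847 0.5148 -6;0.4022 0.0847 0.5148 -8;0.4022 0.0847 0.5148 -10;0.4022 0.0847 0.5148 -10;0.4022 0.0847 0.5148 -10;0.4022 0.0847 0.5148 -10;0.4022 0.0847 0.5148 -10;0.4022 0.0847 0.5148 -10;0.4022 0.0847 0.5148 -10;0.4022 0.0847 0.5148 -10", grip=-0.18, grip_force=12)

```text
t: 13.5
tool_pos: [0.4769, 0.023, 0.5261]
orientation: [-0.137, 2.506, 0.05]
force: [0.3, 0.3, 0.6]
opening: 0.0549
gripper_force: 0.0
```

```bash
python3 m.py -.115 .083 .268
```

```text
t 13.5 cut [-0.114   0.0231  0.5261] f [0.2655 0.3024 0.6168] open 0.054935364633815105 q [-0.1995 -0.7386  1.7841  0.1853  1.4884 -1.8368]
axes cut [array([-0.806 ,  0.019 , -0.5916]), array([0.0206, 0.9998, 0.004 ]), array([ 0.5915, -0.0089, -0.8062])]
shift [0.1546 0.0588 0.2069]
```

servo_tool(plan="0.1546 0.0588 0.2069 0;0.1546 0.0588 0.2069 0;0.1546 0.0588 0.2069 0;0.1546 0.0588 0.2069 0;0.1546 0.0588 0.2069 0;0.1546 0.0588 0.2069 0;0.1546 0.0588 0.2069 0;0.1546 0.0588 0.2069 0;0.1546 0.0588 0.2069 0")

```text
t: 14.25
tool_pos: [0.4763, 0.0839, 0.2701]
orientation: [-0.138, 2.513, 0.049]
force: [-0.1, -1.3, 1.0]
opening: 0.0549
gripper_force: 0.0
```

```bash
python3 m.py .004 .083 .108
```

```text
t 14.25 cut [-0.1067  0.0836  0.2701] f [-0.1261 -1.2802  0.9924] open 0.054912205881622086 q [ 0.0316 -0.8916  2.3319  0.0558  1.0785 -1.6598]
axes cut [array([-0.8107,  0.0183, -0.5852]), array([0.0202, 0.9998, 0.0033]), array([ 0.5852, -0.0091, -0.8109])]
shift [0.0051 0.0011 0.1962]
```

servo_tool(plan="0.003 0.001 0.03 0;0.005 0.001 0.07 0;0.005 0.001 0.11 0;0.005 0.001 0.14 0;0.005 0.001 0.165 0;0.005 0.001 0.18 0;0.005 0.001 0.188 0;0.005 0.001 0.192 0;0.005 0.001 0.192 0")

```text
t: 15.0
tool_pos: [0.5863, 0.0965, 0.1142]
orientation: [-0.136, 2.51, 0.049]
force: [-0.5, 0.3, -0.1]
opening: 0.0548
gripper_force: 0.0
```

```bash
python3 m.py .004 .083 .108; python3 -c "
from h import *
c=cam('side');a=cv2.resize(c['image'][150:290,200:320],None,fx=3.3,fy=3.3,interpolation=cv2.INTER_CUBIC)
d=cam('top');b=cv2.resize(d['image'][130:240,185:335],None,fx=2.66,fy=2.66,interpolation=cv2.INTER_CUBIC)
h=max(len(a),len(b));p=np.zeros((h,a.shape[1]+b.shape[1],3),np.uint8);p[:len(a),:a.shape[1]]=a;p[:len(b),a.shape[1]:]=b
print(p.shape);cv2.imwrite('pics/c1.png',p)"
```

```text
t 15.0 cut [0.004  0.0817 0.1142] f [-0.4839  0.2993 -0.1403] open 0.05475567292382788 q [ 0.0566 -0.2988  2.258   0.0635  0.5554 -1.6655]
axes cut [array([-0.8085,  0.0197, -0.5881]), array([0.0221, 0.9998, 0.0032]), array([ 0.588 , -0.0104, -0.8088])]
shift [0.0037 0.0013 0.005 ]
(462, 795, 3)
```

View pics/c1.png

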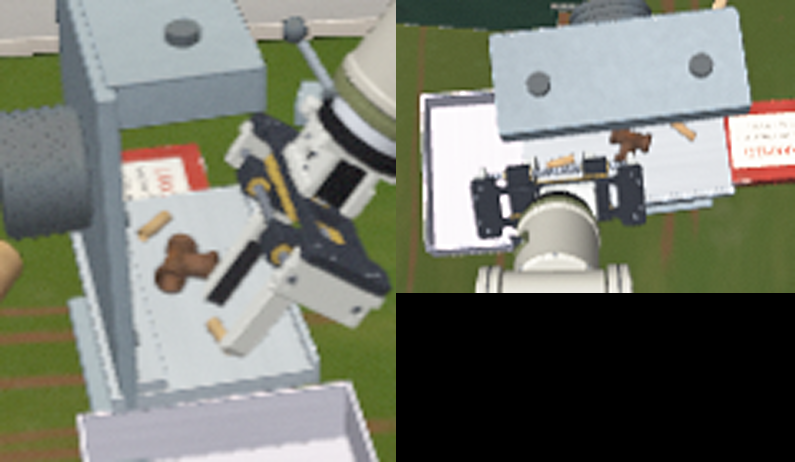

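The picture shows the open fingers straddling stub_a, at (220,328) in the side half. Now lower and close.

servo_tool(plan="0.001 0.001 0.004 0;0.002 0.001 0.008 0;0.002 0.001 0.008 0")

```text
t: 15.35
tool_pos: [0.588, 0.0985, 0.1055]
orientation: [-0.137, 2.51, 0.049]
force: [0.7, -0.1, 1.5]
opening: 0.0547
gripper_force: 0.8
```

servo_tool(plan="0 0 0 0;0 0 0 0;0 0 0 0;0 0 0 0;0 0 0 0;0 0 0 0", grip=1)

```text
t: 15.85
tool_pos: [0.5878, 0.0984, 0.1055]
orientation: [-0.137, 2.511, 0.049]
force: [-0.7, 0.3, 3.3]
opening: 0.0341
gripper_force: 12.7
```

```bash
python3 m.py .008 .083 .15
```

```text
t 15.85 cut [0.0057 0.0834 0.1055] f [-0.6917  0.2791  3.3198] open 0.034127048733918725 q [ 0.0609 -0.2755  2.2573  0.062   0.5335 -1.6621]
axes cut [array([-0.8091,  0.0191, -0.5874]), array([0.0212, 0.9998, 0.0033]), array([ 0.5873, -0.0098, -0.8093])]
shift [-0.028  -0.0002 -0.0347]
```

servo_tool(plan="-0.013 0 -0.018 0;-0.026 0 -0.036 0;-0.026 0.03 -0.036 0;-0.026 0.07 -0.036 0;-0.02 0.107 -0.04 0;0.003 0.107 -0.057 0;0.02 0.107 -0.034 0;0.035 0.107 -0.01 0;0.05 0.107 0.01 0;0.053 0.107 0.012 0;0.053 0.107 0.012 0")

```text
t: 16.77
tool_pos: [0.5377, 0.2001, 0.0614]
orientation: [-0.138, 2.517, 0.047]
force: [-0.7, 0.2, -1.7]
opening: 0.0343
gripper_force: 12.0
```

```bash
python3 m.py -.03 .19 .065
```

```text
t 16.7667 cut [-0.0306  0.1907  0.0614] f [-0.6661  0.1926 -1.7311] open 0.034312923574609924 q [ 0.3542 -0.2211  2.3047 -0.3125  0.4705 -1.0896]
axes cut [array([-0.813 ,  0.0182, -0.582 ]), array([0.0212, 0.9998, 0.0016]), array([ 0.5819, -0.011 , -0.8132])]
shift [-0.0026 -0.0007 -0.0026]
```

servo_tool(plan="0 0 0 0;0 0 0 0;0 0 -0.02 0;0 0 -0.06 0;0 0 -0.1 0", grip=-0.42)

```text
t: 17.18
tool_pos: [0.4841, 0.1942, 0.1428]
orientation: [-0.136, 2.513, 0.049]
force: [0.5, 0.3, 0.2]
opening: 0.0629
gripper_force: 0.0
```

```bash
python3 m.py -.044 -.0055 .204;python3 -c "
from m import *
c=cam('side');im=c['image'];h=cv2.cvtColor(im,cv2.COLOR_BGR2HSV).astype(int);m=((h[...,1]>60)&(h[...,0]<25)).astype(np.uint8);q=0*m;q[205:335,225:320]=m[205:335,225:320]
k,l,st,ce=cv2.connectedComponentsWithStats(q)
for i in range(1,k):
  if st[i,4]>12: print(st[i],ce[i],cut(plane(c,*ce[i],.092)),'binfloor',cut(plane(c,*ce[i],.009)))"
```

```text
t 17.1833 cut [-0.0845  0.1919  0.1428] f [0.4634 0.3274 0.2489] open 0.06290852641423707 q [ 0.3953 -0.5806  2.3949 -0.2448  0.7356 -1.152 ]
axes cut [array([-0.8103,  0.0196, -0.5856]), array([0.0219, 0.9998, 0.0032]), array([ 0.5856, -0.0102, -0.8106])]
shift [-0.0725 -0.1963 -0.0239]
[257 205   7   3  19] [259.7368 205.8947] [-0.0059 -0.1152  0.092 ] binfloor [-0.0268 -0.2429  0.009 ]
[242 214   9   9  34] [246.1176 217.8824] [ 0.0395 -0.0672  0.092 ] binfloor [ 0.0234 -0.1897  0.009 ]
[247 221  19  17 192] [255.526  229.5365] [ 0.0252 -0.0093  0.092 ] binfloor [ 0.0075 -0.1257  0.009 ]
[292 245  11   3  28] [296.6071 246.0357] [-0.0587  0.0829  0.092 ] binfloor [-0.0852 -0.0237  0.009 ]
[311 277   9   4  24] [314.2083 278.5417] [-0.0675  0.2089  0.092 ] binfloor [-0.095   0.1157  0.009 ]
[286 299  10  11  47] [290.3617 304.1489] [0.0033 0.2764 0.092 ] binfloor [-0.0166  0.1905  0.009 ]
[307 333  13   2  19] [314.1053 333.6842] [-0.0225  0.3699  0.092 ] binfloor [-0.0452  0.2939  0.009 ]
```

stub_a now lies in the bin, at (290,304) in the side view. Next is the tee.

servo_tool(plan="-0.04 0 -0.023 0;-0.07 -0.03 -0.024 3;-0.073 -0.07 -0.024 6;-0.073 -0.11 -0.024 9;-0.073 -0.15 -0.024 12;-0.073 -0.196 -0.024 15;-0.073 -0.196 -0.024 15;-0.073 -0.196 -0.024 15")

```text
t: 17.9
tool_pos: [0.5521, 0.0005, 0.2061]
orientation: [0.2, 2.51, 0.152]
force: [0.0, -0.7, 0.3]
opening: 0.0661
gripper_force: 0.0
```

```bash
python3 m.py .020 -.0055 .114
```

```text
t 17.9 cut [-0.0425 -0.009   0.2061] f [ 0.0351 -0.7436  0.272 ] open 0.066085538083877 q [-0.2141 -0.5811  2.2783  0.2489  0.8538 -1.7328]
axes cut [array([-0.7725,  0.2815, -0.5692]), array([0.2358, 0.9594, 0.1545]), array([ 0.5896, -0.0148, -0.8076])]
shift [0.0052 0.0039 0.1111]
```

servo_tool(plan="0.003 0.002 0.03 0;0.005 0.004 0.06 0;0.005 0.004 0.085 0;0.005 0.004 0.1 0;0.005 0.004 0.108 0;0.005 0.004 0.111 0;0.005 0.004 0.111 0")

```text
t: 18.48
tool_pos: [0.6124, 0.0188, 0.1117]
orientation: [0.189, 2.514, 0.156]
force: [-0.1, -0.0, -0.1]
opening: 0.0664
gripper_force: 0.0
```

```bash
python3 m.py .020 -.0055 .114; python3 -c "
from h import *
c=cam('side');a=cv2.resize(c['image'][150:290,200:320],None,fx=3.3,fy=3.3,interpolation=cv2.INTER_CUBIC)
d=cam('top');b=cv2.resize(d['image'][130:240,185:335],None,fx=2.66,fy=2.66,interpolation=cv2.INTER_CUBIC)
h=max(len(a),len(b));p=np.zeros((h,a.shape[1]+b.shape[1],3),np.uint8);p[:len(a),:a.shape[1]]=a;p[:len(b),a.shape[1]:]=b
cv2.imwrite('pics/c2.png',p)"
```

```text
t 18.4833 cut [0.0197 0.0013 0.1117] f [-0.0948 -0.0292 -0.1269] open 0.0664185364768508 q [-0.1417 -0.2289  2.2065  0.282   0.571  -1.7541]
axes cut [array([-0.7772,  0.2748, -0.5661]), array([0.2271, 0.9615, 0.155 ]), array([ 0.5869, -0.0081, -0.8096])]
shift [-0.0034 -0.0061 -0.0017]
```

View pics/c2.png

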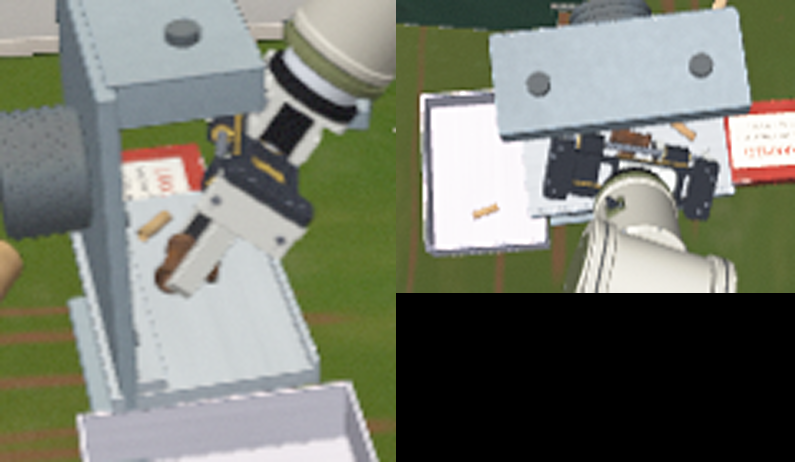

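The fingers straddle the tee run ((185,262) in the side half), and stub_a shows in the bin at (485,212). Now close.

servo_tool(plan="0 -0.004 0 0;0 -0.005 0 0;0 -0.005 0 0;0 -0.005 0 0;0 -0.005 0 0;0 -0.005 0 0", grip=1, grip_force=25)

```text
t: 19.08
tool_pos: [0.6121, 0.0115, 0.1114]
orientation: [0.193, 2.513, 0.154]
force: [-1.5, -0.7, 4.2]
opening: 0.0488
gripper_force: 24.7
```

```bash
python3 m.py -.03 .175 .08
```

```text
t 19.0833 cut [ 0.0185 -0.006   0.1114] f [-1.5232 -0.7224  4.2239] open 0.04881730029435978 q [-0.1581 -0.23    2.2084  0.2951  0.5722 -1.7758]
axes cut [array([-0.7755,  0.2774, -0.5672]), array([0.2305, 0.9607, 0.1548]), array([ 0.5878, -0.0107, -0.8089])]
shift [ 0.1056  0.1579 -0.005 ]
```

servo_tool(plan="-0.014 0.004 -0.02 0;-0.028 0.008 -0.04 0;-0.02 0.04 -0.04 0;-0.01 0.08 -0.041 0;0.002 0.12 -0.041 0;0.014 0.16 -0.042 0;0.028 0.201 -0.042 0;0.05 0.195 -0.06 0;0.07 0.19 -0.065 0;0.085 0.186 -0.04 0;0.1 0.182 -0.02 0;0.113 0.178 -0.006 0")

```text
t: 20.08
tool_pos: [0.5341, 0.206, 0.077]
orientation: [0.192, 2.515, 0.155]
force: [0.1, -1.2, -1.8]
opening: 0.0489
gripper_force: 24.4
```

servo_tool(plan="0 0 0 0;0 0 0 0")

```text
t: 20.25
tool_pos: [0.5338, 0.2053, 0.0772]
orientation: [0.192, 2.518, 0.153]
force: [-0.1, 0.6, -1.2]
opening: 0.049
gripper_force: 24.4
```

```bash
python3 m.py -.03 .195 .08
```

```text
t 20.25 cut [-0.0337  0.1964  0.0772] f [-0.0878  0.6179 -1.2019] open 0.048968065627764464 q [ 0.3712 -0.2615  2.3039 -0.3095  0.5125 -0.8223]
axes cut [array([-0.7786,  0.2766, -0.5633]), array([0.2308, 0.9609, 0.1529]), array([ 0.5836, -0.011 , -0.812 ])]
shift [-0.0049 -0.     -0.0001]
```

servo_tool(plan="0 0 0 0;0 0 0 0;0 0 -0.02 0;0 0 -0.06 0;0 0 -0.1 0", grip=-0.42, grip_force=12)

```text
t: 20.67
tool_pos: [0.4775, 0.1989, 0.1594]
orientation: [0.193, 2.516, 0.154]
force: [1.7, 0.6, 1.4]
opening: 0.0659
gripper_force: 0.0
```

```bash
python3 m.py -.039 -.07 .204;python3 -c "
from m import *
c=cam('side');im=c['image'];h=cv2.cvtColor(im,cv2.COLOR_BGR2HSV).astype(int);m=((h[...,1]>60)&(h[...,0]<25)).astype(np.uint8);q=0*m;q[205:335,225:320]=m[205:335,225:320]
k,l,st,ce=cv2.connectedComponentsWithStats(q)
for i in range(1,k):
  if st[i,4]>12: print(st[i],ce[i],cut(plane(c,*ce[i],.092)),'binfloor',cut(plane(c,*ce[i],.012)))"
```

```text
t 20.6667 cut [-0.0905  0.1975  0.1594] f [1.7479 0.6292 1.3679] open 0.06586847795929389 q [ 0.4173 -0.6181  2.386  -0.2503  0.786  -0.8763]
axes cut [array([-0.7771,  0.2776, -0.5649]), array([0.2309, 0.9606, 0.1544]), array([ 0.5855, -0.0105, -0.8106])]
shift [-0.1394 -0.2382 -0.0032]
[257 205   7   3  19] [259.7368 205.8947] [-0.0059 -0.1152  0.092 ] binfloor [-0.0261 -0.2383  0.012 ]
[242 214   9   9  35] [246.0571 218.    ] [ 0.0398 -0.0667  0.092 ] binfloor [ 0.0243 -0.1847  0.012 ]
[292 245  12   3  28] [296.6429 246.    ] [-0.0588  0.0828  0.092 ] binfloor [-0.0844 -0.0199  0.012 ]
[311 277   8   4  26] [314.1154 278.5   ] [-0.0674  0.2087  0.092 ] binfloor [-0.0939  0.1189  0.012 ]
[283 294  22  17 219] [293.4475 303.2922] [-0.0036  0.2754  0.092 ] binfloor [-0.0235  0.1925  0.012 ]
[307 333  13   2  20] [314.05 333.65] [-0.0224  0.3698  0.092 ] binfloor [-0.0443  0.2965  0.012 ]
```

The tee is in the bin and stub_b has not moved. Now go to stub_b's pre-pose with a turn of -27°.

servo_tool(plan="-0.03 0 -0.02 0;-0.05 -0.03 -0.02 -3;-0.065 -0.065 -0.015 -6;-0.08 -0.1 -0.01 -9;-0.095 -0.135 -0.006 -13;-0.11 -0.17 -0.003 -17;-0.125 -0.205 -0.003 -21;-0.139 -0.238 -0.003 -25;-0.139 -0.238 -0.003 -27;-0.139 -0.238 -0.003 -27;-0.139 -0.238 -0.003 -27", grip=0.1)

```text
t: 21.63
tool_pos: [0.5652, -0.0622, 0.2055]
orientation: [-0.392, 2.481, -0.041]
force: [0.5, 0.2, -0.2]
opening: 0.0416
gripper_force: 0.0
```

```bash
python3 m.py .026 -.07 .110
```

```text
t 21.6333 cut [-0.0377 -0.0729  0.2055] f [ 0.5144  0.2307 -0.2497] open 0.041635981456625885 q [-0.3751 -0.4956  2.2239  0.3647  0.873  -2.4178]
axes cut [array([-0.7954, -0.1858, -0.577 ]), array([-0.1418,  0.9825, -0.1209]), array([ 0.5893, -0.0144, -0.8078])]
shift [0.0039 0.0054 0.1146]
```

servo_tool(plan="0.003 0.003 0.03 0;0.004 0.004 0.06 0;0.004 0.004 0.085 0;0.004 0.004 0.1 0;0.004 0.004 0.108 0;0.004 0.004 0.111 0;0.004 0.004 0.111 0")

```text
t: 22.22
tool_pos: [0.6247, -0.047, 0.1102]
orientation: [-0.4, 2.483, -0.035]
force: [0.2, -0.3, -0.1]
opening: 0.0419
gripper_force: 0.0
```

```bash
python3 m.py .026 -.07 .110; python3 -c "
from h import *
c=cam('side');a=cv2.resize(c['image'][150:290,200:320],None,fx=3.3,fy=3.3,interpolation=cv2.INTER_CUBIC)
d=cam('top');b=cv2.resize(d['image'][130:240,185:335],None,fx=2.66,fy=2.66,interpolation=cv2.INTER_CUBIC)
h=max(len(a),len(b));p=np.zeros((h,a.shape[1]+b.shape[1],3),np.uint8);p[:len(a),:a.shape[1]]=a;p[:len(b),a.shape[1]:]=b
cv2.imwrite('pics/c3.png',p)"
```

```text
t 22.2167 cut [ 0.0233 -0.0656  0.1102] f [ 0.1802 -0.3458 -0.0576] open 0.041901604938899946 q [-0.292  -0.1683  2.1579  0.4209  0.6073 -2.4632]
axes cut [array([-0.796 , -0.1898, -0.5747]), array([-0.1487,  0.9818, -0.1181]), array([ 0.5867, -0.0086, -0.8098])]
shift [-0.0012 -0.0047  0.0018]
```

View pics/c3.png

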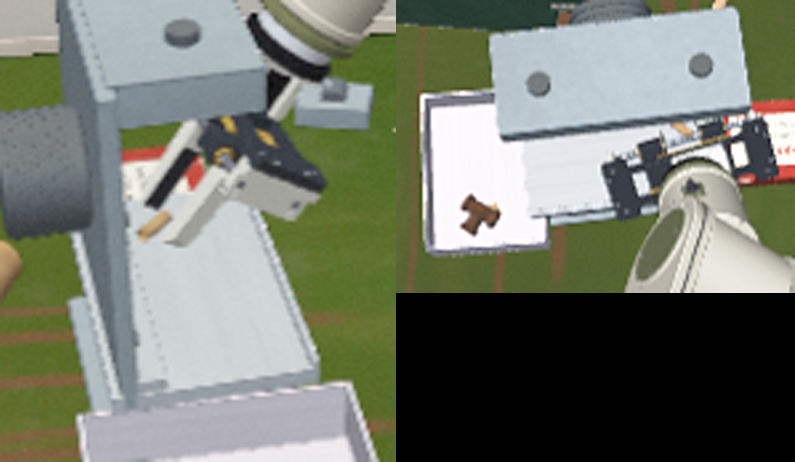

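The fingers straddle stub_b ((155,225) in the side half), slightly short of it. Nudge forward and close.

servo_tool(plan="-0.002 -0.003 0.002 0;-0.004 -0.005 0.005 0;-0.004 -0.005 0.005 0")

```text
t: 22.57
tool_pos: [0.633, -0.0526, 0.1103]
orientation: [-0.398, 2.481, -0.038]
force: [0.5, -0.2, -0.9]
opening: 0.0422
gripper_force: 0.0
```

servo_tool(plan="0 0 0 0;0 0 0 0;0 0 0 0;0 0 0 0;0 0 0 0;0 0 0 0", grip=1)

```text
t: 23.07
tool_pos: [0.632, -0.052, 0.1091]
orientation: [-0.398, 2.483, -0.037]
force: [-0.5, 0.6, -0.1]
opening: 0.0109
gripper_force: 11.6
```

```bash
python3 m.py -.03 .195 .07
```

```text
t 23.0667 cut [ 0.0299 -0.0715  0.1091] f [-0.4846  0.636  -0.1005] open 0.010886681869030959 q [-0.2972 -0.1425  2.1377  0.4265  0.6029 -2.4725]
axes cut [array([-0.7962, -0.1891, -0.5748]), array([-0.1473,  0.9819, -0.1191]), array([ 0.5869, -0.0101, -0.8096])]
shift [ 0.0197  0.2752 -0.0062]
```

servo_tool(plan="-0.013 -0.002 -0.018 0;-0.026 -0.005 -0.036 0;-0.034 0.035 -0.036 0;-0.042 0.075 -0.037 0;-0.05 0.115 -0.037 0;-0.058 0.155 -0.038 0;-0.066 0.195 -0.038 0;-0.074 0.235 -0.039 0;-0.074 0.247 -0.039 0;-0.06 0.25 -0.02 0;-0.046 0.252 0 0;-0.034 0.255 0.017 0")

```text
t: 24.07
tool_pos: [0.5975, 0.2033, 0.0837]
orientation: [-0.4, 2.482, -0.036]
force: [0.1, -0.0, 0.5]
opening: 0.0113
gripper_force: 11.6
```

servo_tool(plan="-0.002 0 0.002 0;-0.002 0 0.002 0")

```text
t: 24.23
tool_pos: [0.5997, 0.2028, 0.0824]
orientation: [-0.4, 2.486, -0.038]
force: [0.3, 0.6, 0.2]
opening: 0.0108
gripper_force: 11.6
```

```bash
python3 m.py .03 .185 .085
```

```text
t 24.2333 cut [0.0313 0.1853 0.0824] f [0.3196 0.5994 0.2371] open 0.01082008433846676 q [ 0.31   -0.0911  2.1463 -0.2481  0.4842 -1.3953]
axes cut [array([-0.7979, -0.1897, -0.5721]), array([-0.1479,  0.9818, -0.1193]), array([ 0.5843, -0.0106, -0.8115])]
shift [-0.0004 -0.0005 -0.0028]
```

servo_tool(plan="0 0 0 0;0 0 0 0;0 0 0 0;0 0 -0.02 0;0 0 -0.05 0;0 0 -0.09 0;0 0 -0.13 0;-0.04 0 -0.17 0;-0.08 0 -0.2 0;-0.08 0 -0.2 0;-0.08 0 -0.2 0;-0.08 0 -0.2 0", grip=0)

```text
t: 25.23
tool_pos: [0.5462, 0.2136, 0.2961]
orientation: [-0.397, 2.477, -0.035]
force: [0.5, -0.6, -0.5]
opening: 0.0463
gripper_force: 0.0
```

```bash
python3 m.py .03 .185 .085; python3 -c "
from h import *
c=cam('side');a=cv2.resize(c['image'][140:340,195:335],None,fx=2.8,fy=2.8,interpolation=cv2.INTER_CUBIC)
d=cam('top');b=cv2.resize(d['image'][130:270,185:415],None,fx=1.75,fy=1.75,interpolation=cv2.INTER_CUBIC)
h=max(len(a),len(b));p=np.zeros((h,a.shape[1]+b.shape[1],3),np.uint8);p[:len(a),:a.shape[1]]=a;p[:len(b),a.shape[1]:]=b
print(p.shape);cv2.imwrite('pics/c4.png',p)"
```

```text
t 25.2333 cut [-0.0204  0.203   0.2961] f [ 0.4872 -0.6252 -0.4508] open 0.04631570917040818 q [ 0.3795 -0.4848  2.0516 -0.1881  0.9667 -1.4507]
axes cut [array([-0.7928, -0.1884, -0.5796]), array([-0.1467,  0.9821, -0.1184]), array([ 0.5915, -0.0089, -0.8063])]
shift [ 0.0858 -0.      0.2001]
(560, 794, 3)
```

View pics/c4.png

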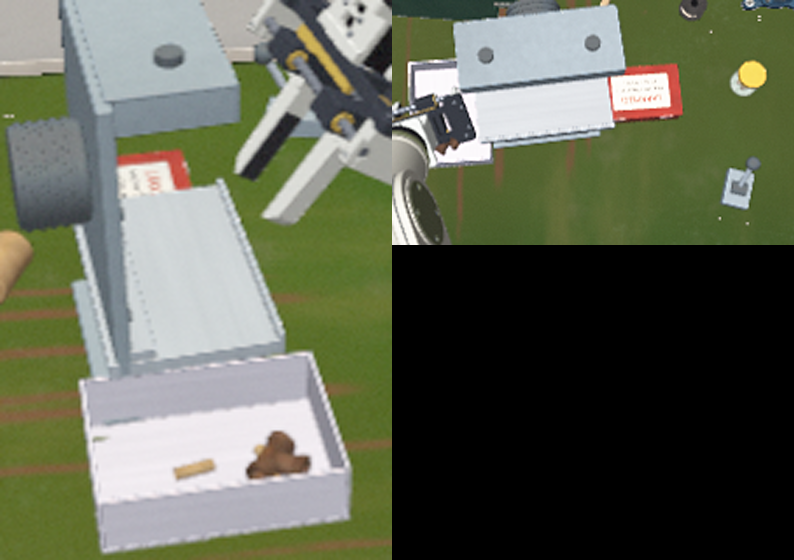

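The bed is clear. The bin holds the tee (280,455), with stub_a beside it (258,450) and stub_b (195,468). The lever is off, with its ball at (753,163), and the tin and jar are unmoved.

```bash
python3 -c "
from plant import robot
print(robot.close_job())"
```

```text
the job is handed in; nothing more can be done
None
```

The job is handed in, with no verdict printed: the last pictures show the lever off at its far stop, the tee and both stubs in the bin and the tin and jar not visibly moved; I did not re-check the oil bottle, but no move went near it.

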